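# Vent the tank, latch its inspection cover and hold the new seal down

### The job

This tank's inspection cover has a new seal that has to be bedded in. First vent the tank: pull the sprung lever of the brass vent valve towards you through its full stroke to the stop, then ease it back slowly to rest without letting it snap shut. Then turn the cover's quarter-turn fastener clockwise until its slot lines up with the two index lines on the cover, press the cover down flat against its frame and finish still holding it pressed there; leave the loose parts and tools lying about the deck alone.

Things in the scene. Friction and masses are not known exactly. Their poses are not given: they have to be found in the camera images.
- hatch: Inspection hatch frame, fixed to the deck: aluminium rim 190 (x) x 240 (y) mm, 45 mm high, closed by the hinged cover. Origin: centre of its underside on the deck. +x points to the hinge side (away from the robot), -x to the fastener side. It stands left or right of centre, turned up to 0.25 rad.
- cover (a joint): Hinge of the cover, rad; hinge line along the hatch's y, 85 mm to its +x, 45 mm above the deck. 0 = flat on the frame (hard stop), positive = front edge raised. The springy seal holds it at about 0.04, front edge 7 mm proud. A push of about 10 N at 130 mm from the hinge brings it flat, nearer the hinge it takes more; let go, it rises again.
- cover_press (a point): A place to press: on the bare top of the cover, 60 mm to +y of the fastener's axis, 130 mm from the hinge line, nothing within 35 mm. The cover is an aluminium plate 178 (x) x 232 (y) x 4 mm. The point moves with the cover: 49 mm above the deck when flat, 54 mm at rest. x: along the index lines, towards the hinge; z: up.
- fastener (a joint): Turn of the quarter-turn fastener on the cover, rad, growing clockwise seen from above: 0 = fully unfastened (slot across the index lines), 1.571 = slot in line with the index lines, where it meets its stop; its pawl then catches under the front rim, so the cover cannot be raised, but it does not draw the cover down. It starts between 0.15 and 0.6 and stays where it is left (friction about 0.06 N m).
- fastener_grip (a point): On the fastener's axis, 27 mm above the cover, inside its black grip bar: 46 mm long, 14 mm thick, top 36 mm above the cover, on a steel disc 48 mm across and 4 mm high. The 3 mm slot, bright at its bottom, runs along the bar's top. x: along bar and slot; z: up. The axis is on the cover's middle line, 130 mm from the hinge line. Black index lines run from near the disc fore and aft.
- vent_valve: Brass vent valve on a black hexagonal bulkhead fitting (88 mm across, 32 mm high), fixed to the deck; brass body 36 mm across, 120 mm high, short outlet to its +x. Origin: centre of the foot on the deck. The lever swings in its x-z plane, 31 mm to its +y side; pulling is towards its -x (towards the robot). Turned up to 0.3 rad.
- vent_lever (a joint): Swing of the sprung vent lever, rad: 0 = at rest (closed), leaning 0.42 rad from upright away from the robot; grows as the grip is pulled towards the robot; 1.0 = full stroke, at its stop, leaning 0.58 rad towards the robot. Its spring always pulls it back to 0: at the grip about 5.5 N at rest and 13 N at full stroke.
- lever_grip (a point): Centre of the black moulded grip at the end of the lever, 105 mm from the pivot; 188 mm above the deck at rest, 180 mm at full stroke. The grip is 52 mm long along the lever, 26 mm wide in the swing plane and 20 mm thick along the pivot axis (flat sides). Below it the lever is a steel rod of 10 mm diameter. The y axis is the lever's pivot axis.
- lever_pivot (a point): Pivot of the lever, 92 mm above the deck; the lever turns about the y axis of this frame, which is that of the valve.
- tape_roll: Bystander: roll of thread tape lying flat, 54 mm diameter, 14 mm high; about 105 mm in front of the vent valve. Origin: centre of the underside.
- hose_barb: Bystander: brass hose tail standing upright, 32 mm diameter, 48 mm high; about 105 mm behind the vent valve. Origin: centre of the underside.
- hex_nut: Bystander: black hexagonal ring nut lying flat, 65 mm across flats, 18 mm high; close behind the hatch. Origin: centre of the underside.
- collar: Bystander: white plastic collar standing on its rim, 62 mm diameter, 26 mm high; close behind the hatch. Origin: centre of the underside.
- screwdriver: Bystander: screwdriver, 200 mm long, 26 mm high, lying along the front of the hatch, about 135 mm from its centre. Origin: middle of its underside.
- wrench: Bystander: spanner, 180 mm long, lying on the left of the deck. Origin: middle of its underside.
- elbow: Bystander: black plastic pipe elbow, about 65 mm long, 35 mm high, lying on the right of the deck. Origin: underside of its middle.
Not all that is in view belongs to the job. Leave any orange look-alike of the vent_valve alone.

How it is judged:
By the outcome, as a careful person would: the job done as asked, in the order asked, and still so for the second after the job is handed in, while the arm keeps its last pose, push and grip.
It also fails if it takes over 69 s, if anything falls off the work surface, if the arm or the gripper's body presses on something with over 40 N, if the wrist force passes 120 N, or if a joint passes its speed limit or range.

### The arm

A 7-joint arm with a two-finger parallel gripper is mounted at the origin on the work surface. World frame = base frame: x ahead of the robot, y to its left, z up, the work surface at z = 0. Lengths are in m, angles in degrees, forces in N, time in s.
With the tool pointing down it reaches from about 0.4 to 0.85 m from the base axis. Payload 10.4 kg.
Tool frame: the origin (TCP) lies on the front face of the gripper's body, between the roots of the fingers; the fingertips stand 73 mm ahead of it and the grasp point (between the pads) lies 54 mm ahead of it; x points along the fingers, y is the direction in which the jaws open and shut, and the axes are right-handed (so a half turn about x gives the same grasp; the last joint's range is limited). The gripper opens to 85 mm and grips with 20 to 120 N. Pads are 22 mm wide; open, the fingers measure 114 mm over their backs; the gripper's body (76 mm by 85 mm) begins 54 mm behind the grasp point. The pads swing forward as they close: fully open they stand 13 mm farther back than shut.
Start: joints at [-78.3, 19.034, -3.707, 83.658, 1.238, 77.344, -5.071], TCP at [0.141, 0.609, 0.304] pointing down, gripper open.
Joint ranges: [-148.97, 148.97], [-28.65, 121.19], [-84.17, 76.75], [9.2, 138.47], [-72.65, 252.65], [3.7, 117.97], [-149.18, 149.18]. Speed limits (degrees/s): [127.2, 127.2, 159.86, 159.86, 180, 180, 180].

### API

Orientations are given as a 3x3 rotation matrix whose columns are the frame's x, y, z axes.
In Python, from station import sense, camera, get_calibration, finish_job, boxes_of gives the robot as it stands.
- The arm moves only by the shell command python3 -m pendant 'ROWS' [OPENING] [FORCE]. ROWS is text: rows parted by semicolons, each of 4 numbers parted by spaces: the shift along the world's x, y, z in mm, then the turn about the world's z in degrees. A call has 1 to 20 rows; each row shifts and turns the commanded pose from where the row before left it; what a row does not reach is not made up. A row lasts 1/10 s, in which the tool goes at most 50 mm and 8.59 degrees, less where a joint would pass 70% of its speed; a pose out of reach is approached as far as the arm can. A call with a gripper value outside its range is refused whole. OPENING is the opening in per cent of the stroke, from 0 (shut) to 100 (fully open), set as the call begins (- or left out, the last holds). The fingers move at their own pace and stop on an object; FORCE is the grip in N (left out, the last holds). Time passes only in rows, so rows that do not move let the fingers close. It gives the time, the measured TCP pose, the force and the opening at its end, in the units of the state.
- sense(): the state, without advancing time (a new reading comes with each control period).
- camera(name): name is "scene" or "top" or "wrist"; returns the picture (400x640x3 uint8, blue, green, red); there is no depth.
- get_calibration(name): a dict with "vertical_fov" (degrees; the focal length in pixels is half the picture's height over the tangent of half this angle, whatever the lens; pixels are square), "cx", "cy" (the principal point, pixels), "k1" (the pictures are not rectified: a ray, as slopes to the right and down, at radius r is drawn at 1 + k1 r^2 times it, then the intrinsics apply), "R" (3x3) and "t" (3): a world point X has camera coordinates R X + t. Camera axes: x right, y down, z forward; pixel columns grow to the right and rows downward; lengths in m; the calibration is good to about 2 mm. A picture is of the moment at which its call begins: read the wrist's pose just before it. get_calibration takes no time and is no camera call; for the wrist camera it gives the pose at the moment of the call.
- finish_job(): hands the job in, once; it reports no verdict.
Trained networks look in the newest picture that a camera, given by its name, has taken for a name from the list of things; names that differ only in an ending like _2 or _b are one class to them, and where a whole thing is asked for, a point or a joint stands for the part that bears it (a point fixed in the world has none). Each returns a list of dicts, best first, with "confidence" (0 to 1); they miss things now and then, are a little off and sometimes report something else, mostly with a low value. They report only what shows in the picture. A call takes as long as a camera call. They do not tell look-alikes from the thing itself.
- boxes_of(camera, thing): "bbox" ([left, top, width, height] in pixels, round what is visible of it).
The state is a dict: "time_s": time; "q": joint angles; "joint_vel": joint speeds; "joint_torque": joint torques, N m; "eef_pos": TCP position; "orientation": TCP orientation; "wrist_force": force on the tool from outside, world axes, zero at the start; "torque": the same for the moment, N m; "grip_width": finger opening in m.
Only numpy, scipy, OpenCV 4.12 (cv2) and the standard library are available. Lean on these libraries where they do the work, as an engineer would, in place of code of your own. Each camera call takes 0.05 s, during which the arm holds its last target.

## Working session

There is one attempt and no reset: what is moved stays moved. The work goes in short steps, Python scripts to look and compute and a shell command to move; the robot and the scene stay as the last step left them, time stands still between calls to the robot, and variables do not carry over. Pictures are saved under pics/ and viewed, and the job is handed in when it is done.

```bash
ls; mkdir -p pics; python3 - <<'E'
from station import sense,camera,get_calibration,boxes_of
import cv2
s=sense();print(s['time_s'],s['eef_pos'],s['orientation'],s['wrist_force'],s['grip_width'])
for c in("scene","top"):
    im=camera(c);cv2.imwrite(f'pics/{c}0.png',im);g=get_calibration(c);print(c,g)
for c in("scene","top"):
    for t in("vent_valve","lever_grip","hatch","fastener_grip","cover"):
        print(c,t,[(b['bbox'],round(b['confidence'],2)) for b in boxes_of(c,t)[:3]])
E
```

```text
pics
0.0 [0.14045643 0.60873335 0.30312755] [[-2.88577418e-04  2.24851743e-01  9.74392945e-01]
 [-1.36954416e-03  9.74391982e-01 -2.24851927e-01]
 [-9.99999021e-01 -1.39936135e-03  2.67568682e-05]] [ 0.98613012 -0.36888088  0.19617214] 0.0850528715239106
scene {'vertical_fov': 45.65814562622431, 'cx': 321.63407966621753, 'cy': 195.31686793149296, 'k1': -0.08752539358126854, 'R': array([[-0.66616291,  0.74579257, -0.00451786],
       [ 0.59434897,  0.52721039, -0.60728783],
       [-0.45052889, -0.40723781, -0.79446906]]), 't': array([ 0.37938234, -0.24654203,  1.68311036])}
top {'vertical_fov': 55.098342253237256, 'cx': 314.75083008922456, 'cy': 200.99851219977003, 'k1': 0.004330162467415064, 'R': array([[-0.00744442, -0.99997137,  0.00135467],
       [-0.98499899,  0.00709938, -0.17241403],
       [ 0.17239947, -0.00261787, -0.98502364]]), 't': array([-0.01045829,  0.54996188,  1.09217567])}
scene vent_valve [([236.2, 144.1, 39.3, 45.9], 0.96), ([322.3, 114.4, 26.1, 45.5], 0.79), ([280.7, 169.5, 28.8, 40.3], 0.6)]
scene lever_grip [([282.8, 166.6, 24.3, 23.6], 0.75), ([236.4, 141.3, 26.8, 27.3], 0.57), ([336.7, 113.0, 10.9, 23.9], 0.42)]
scene hatch [([302.6, 212.6, 105.2, 98.1], 0.62)]
scene fastener_grip [([357.2, 226.9, 15.5, 23.7], 0.59)]
scene cover [([306.6, 216.1, 103.0, 80.4], 0.83), ([307.7, 167.3, 15.8, 20.3], 0.33)]
top vent_valve [([337.6, 166.4, 28.0, 51.9], 0.93), ([352.3, 263.1, 26.8, 39.9], 0.75), ([381.8, 158.9, 32.0, 56.6], 0.68)]
top lever_grip [([258.0, 133.6, 25.7, 19.6], 0.6), ([390.7, 158.7, 17.2, 35.3], 0.56), ([336.2, 168.2, 10.4, 32.7], 0.51)]
top hatch [([215.7, 148.6, 87.4, 80.5], 0.67), ([339.3, 164.5, 8.0, 1.3], 0.43), ([336.9, 166.7, 24.6, 49.2], 0.18)]
top fastener_grip [([250.0, 194.1, 14.9, 14.1], 0.52), ([216.4, 148.3, 83.3, 79.4], 0.47)]
top cover [([216.6, 151.0, 84.9, 75.7], 0.66)]
```

View pics/scene0.png

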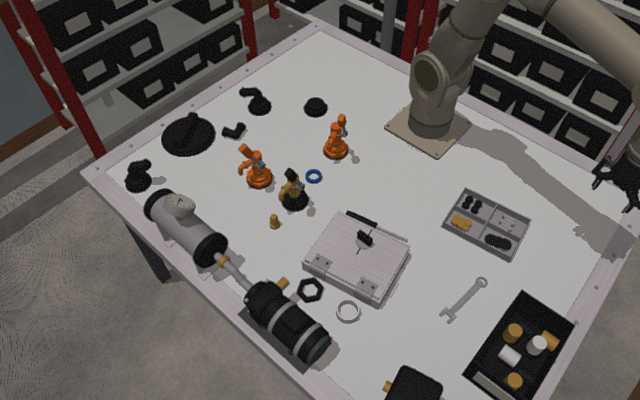

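View pics/top0.png

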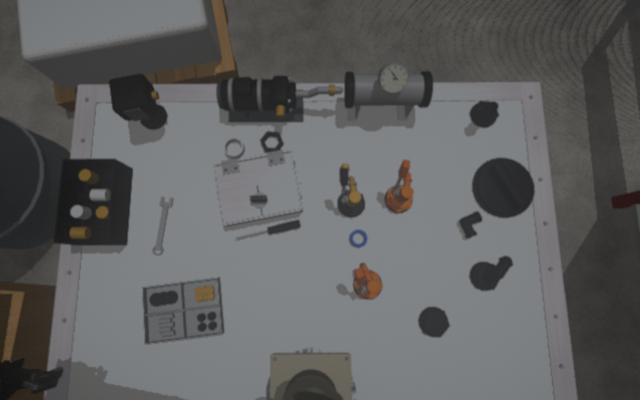

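```bash
python3 - <<'E'
import cv2
a=cv2.imread('pics/top0.png');cv2.imwrite('pics/top0z.png',cv2.resize(a[110:290,190:430],None,fx=3.3,fy=3.3,interpolation=cv2.INTER_CUBIC))
a=cv2.imread('pics/scene0.png');cv2.imwrite('pics/scene0z.png',cv2.resize(a[100:320,210:430],None,fx=2.7,fy=2.7,interpolation=cv2.INTER_CUBIC))
E
```

```text
(no output)
```

View pics/top0z.png

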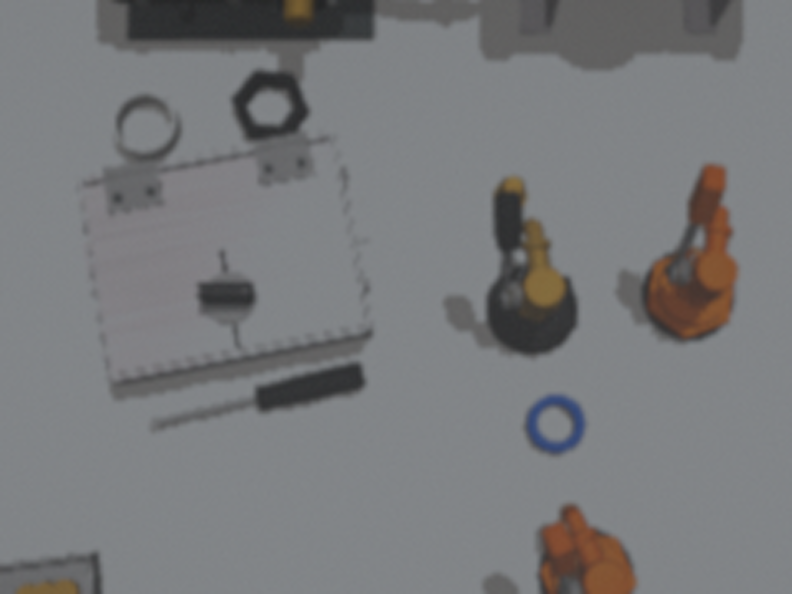

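View pics/scene0z.png

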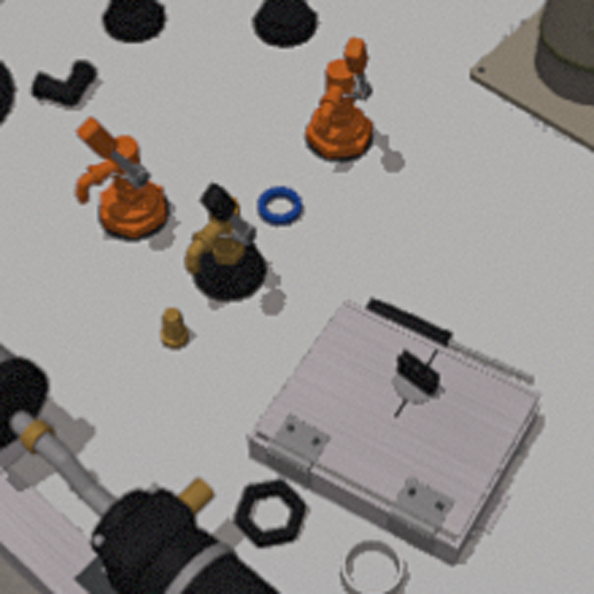

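The thing wanted is the brass valve on the black hex foot, at top (351,203) and scene (293,192). Its look-alikes are the orange valves at top (399,198) and (367,284), scene (258,167) and (336,138), and I'll leave those alone. The crop confirms the brass body, black grip at top (344,176), blue tape in front and hose barb behind. The hatch is at top (258,188), with its fastener at (259,199).

```bash
cat > h.py <<'E'
import numpy as np,cv2
from station import *
def ray(c,u,v,g=None):
    g=g or get_calibration(c);f=200/np.tan(np.radians(g['vertical_fov']/2))
    d=np.array([(u-g['cx'])/f,(v-g['cy'])/f]);s=d.copy()
    for _ in range(20): s=d/(1+g['k1']*(s@s))
    R=np.array(g['R']);o=-R.T@np.array(g['t']);w=R.T@np.array([s[0],s[1],1]);return o,w
def atz(c,u,v,z,g=None):
    o,w=ray(c,u,v,g);return o+w*(z-o[2])/w[2]
def tri(*l):
    A=np.zeros((3,3));b=np.zeros(3)
    for o,w in l:
        w=w/np.linalg.norm(w);P=np.eye(3)-np.outer(w,w);A+=P;b+=P@o
    return np.linalg.solve(A,b)
def proj(c,X,g=None):
    g=g or get_calibration(c);f=200/np.tan(np.radians(g['vertical_fov']/2))
    p=np.array(g['R'])@np.array(X)+np.array(g['t']);s=p[:2]/p[2];s=s*(1+g['k1']*(s@s));return np.array([g['cx'],g['cy']])+f*s
E
python3 - <<'E'
from h import *
np.set_printoptions(precision=4,suppress=True)
T=lambda x,y:(190+x/3.3,110+y/3.3)
S=lambda x,y:(210+x/2.7,100+y/2.7)
print('grip tri',tri(ray('top',*T(508,218)),ray('scene',*S(217,201))), 'z.188',atz('top',*T(508,218),.188),atz('scene',*S(217,201),.188))
print('foot',atz('top',*T(531,313),.03),atz('scene',*S(230,272),.02))
print('body top',atz('top',*T(545,287),.12))
print('fast',atz('top',*T(226,292),.088),atz('scene',*S(418,368),.088))
for n,p in dict(rl=(80,185),rr=(335,138),fl=(110,385),fr=(370,335)).items(): print(n,atz('top',*T(*p),.049))
for n,p in dict(a=(345,305),b=(540,397),c=(455,548),d=(252,437)).items(): print(n,atz('scene',*S(*p),.049))
print('lines',atz('top',*T(222,252),.052),atz('top',*T(238,347),.055))
print('bar',atz('top',*T(200,291),.09),atz('top',*T(254,293),.09))
E
```

```text
grip tri [ 0.5922 -0.0924  0.1875] z.188 [ 0.5914 -0.0914  0.188 ] [ 0.593  -0.0931  0.188 ]
foot [ 0.5404 -0.1235  0.03  ] [ 0.5641 -0.1137  0.02  ]
body top [ 0.5478 -0.127   0.12  ]
fast [0.5513 0.147  0.088 ] [0.56   0.1506 0.088 ]
rl [0.6588 0.2879 0.049 ]
rr [0.7018 0.055  0.049 ]
fl [0.4751 0.2543 0.049 ]
fr [0.5184 0.0231 0.049 ]
a [0.5282 0.027  0.049 ]
b [0.4828 0.2542 0.049 ]
c [0.6747 0.2915 0.049 ]
d [0.7149 0.0631 0.049 ]
lines [0.5947 0.1565 0.052 ] [0.5076 0.1403 0.055 ]
bar [0.552  0.1693 0.09  ] [0.5499 0.1224 0.09  ]
```

```bash
python3 -m pendant '29 -32 7 0;29 -32 7 0;29 -32 7 0;29 -32 7 0;29 -32 7 0;29 -32 7 0;29 -32 7 0;29 -32 7 0;29 -32 7 0;29 -32 7 0;29 -32 7 0;29 -32 7 0;20 -32 7 0;0 0 0 0;0 0 0 0;0 0 0 0' 100 60; python3 - <<'E'
from h import *
g=get_calibration('wrist');im=camera('wrist');cv2.imwrite('pics/w1.png',im)
s=sense();R=np.array(g['R']);o=-R.T@g['t'];print(s['time_s'],s['eef_pos'],s['q'],'cam',o,'fwd',R[2],'right',R[0])
E
```

```text
time_s: 2.2
eef_pos: [0.5079, 0.1941, 0.3947]
orientation: [[-0.0, 0.223, 0.975], [0.0, 0.975, -0.223], [-1.0, 0.0, -0.001]]
wrist_force: [-0.6, 0.2, 0.9]
grip_width: 0.0858
2.25 [0.50784447 0.19430522 0.39469839] [-43.91114652   6.43284818  20.07919125  88.60119081  -2.23888523
  85.37683296  53.36198103] cam [0.44058876 0.20830666 0.46494587] fwd [ 0.26350069 -0.05988912 -0.96279836] right [2.23767687e-01 9.74642316e-01 6.15363153e-04]
```

View pics/w1.png

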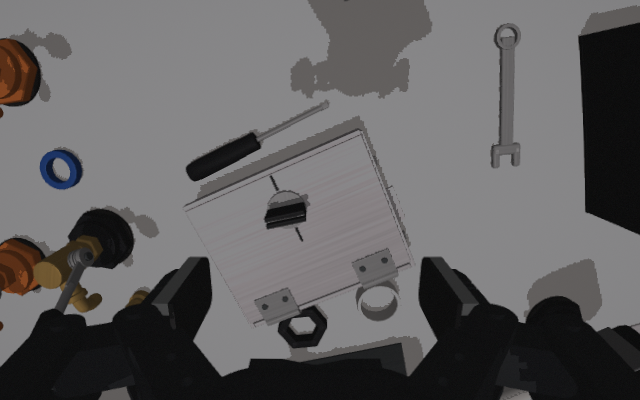

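```bash
python3 - <<'E'
from h import *
a=cv2.imread('pics/w1.png');cv2.imwrite('pics/w1z.png',cv2.resize(a[160:260,220:350],None,fx=6,fy=6,interpolation=cv2.INTER_CUBIC))
b=cv2.imread('pics/w1.png');cv2.imwrite('pics/w1v.png',cv2.resize(b[180:340,0:170],None,fx=4,fy=3.7,interpolation=cv2.INTER_CUBIC))
np.set_printoptions(precision=4,suppress=True)
for n,p in dict(fr=(185,206),fl=(361,130),bl=(410,264),br=(254,325)).items(): print(n,atz('wrist',*p,.052 if n[0]=='f' else .049))
E
```

```text
fr [0.5237 0.026  0.052 ]
fl [0.4821 0.2537 0.052 ]
bl [0.6641 0.284  0.049 ]
br [0.7073 0.062  0.049 ]
```

View pics/w1z.png

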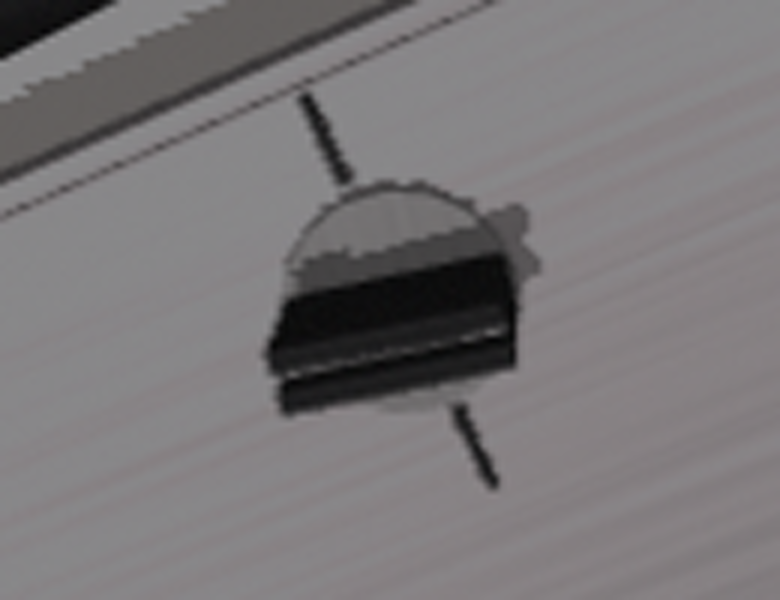

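View pics/w1v.png

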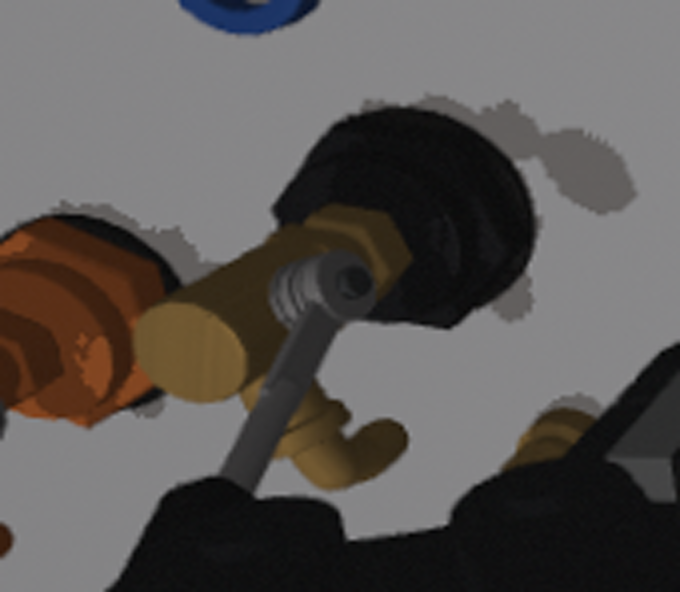

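```bash
python3 - <<'E'
from h import *
np.set_printoptions(precision=4,suppress=True)
# wrist calib still current (arm has not moved)
W=lambda x,y:(220+x/6,160+y/6)
a=atz('wrist',*W(305,95),.055);b=atz('wrist',*W(346,182),.0545);c=atz('wrist',*W(457,405),.052);d=atz('wrist',*W(494,487),.052)
print(a,b,c,d,'yaw',np.degrees(np.arctan2(*(d-a)[1::-1])))
p=atz('wrist',*W(280,376),.087);q=atz('wrist',*W(508,330),.087);print('slot',p,q,(p+q)/2,np.linalg.norm(p-q),np.degrees(np.arctan2(*(p-q)[1::-1])))
c_=(np.array([.5237,.026])+[.4821,.2537]+[.6641,.284]+[.7073,.062])/4;yaw=np.radians(10.6);print('center',c_,'axis pred',c_-.045*np.array([np.cos(yaw),np.sin(yaw)]))
# pivot hub in wrist
V=lambda x,y:(x/4,180+y/3.7)
print('hub',atz('wrist',*V(350,282),.092),'bodytop',atz('wrist',*V(190,353),.12))
E
```

```text
[0.5105 0.1393 0.055 ] [0.5295 0.1427 0.0545] [0.5812 0.1527 0.052 ] [0.6006 0.1559 0.052 ] yaw 10.483407160936869
slot [0.5562 0.1263 0.087 ] [0.5569 0.1703 0.087 ] [0.5565 0.1483 0.087 ] 0.044035679714557886 -90.94334000426586
center [0.5943 0.1564] axis pred [0.5501 0.1481]
hub [ 0.5482 -0.0918  0.092 ] bodytop [ 0.5521 -0.1265  0.12  ]
```

```bash
python3 -m pendant '0 -40 0 3;0 -40 0 3;0 -40 0 3;0 -40 0 2;0 -40 0 2;0 -40 0 0;-10 -30 0 0;-20 0 0 0;-20 0 0 0;0 0 0 0;0 0 0 0;0 0 0 0' ; python3 - <<'E'
from h import *
g=get_calibration('wrist');im=camera('wrist');cv2.imwrite('pics/w2.png',im)
s=sense();R=np.array(g['R']);o=-R.T@g['t'];print(s['time_s'],s['eef_pos'],s['q'],'cam',o)
E
```

```text
time_s: 3.45
eef_pos: [0.459, -0.0762, 0.3949]
orientation: [[0.0, -0.002, 1.0], [-0.0, 1.0, 0.002], [-1.0, -0.0, 0.0]]
wrist_force: [0.2, -0.3, -0.3]
grip_width: 0.0853
3.5 [ 0.45903658 -0.07634601  0.39482423] [-29.21113052  -5.76177811  30.91368461  99.39872091   2.97954014
  85.56573213  91.41485892] cam [ 0.38991049 -0.07740643  0.46508694]
```

View pics/w2.png

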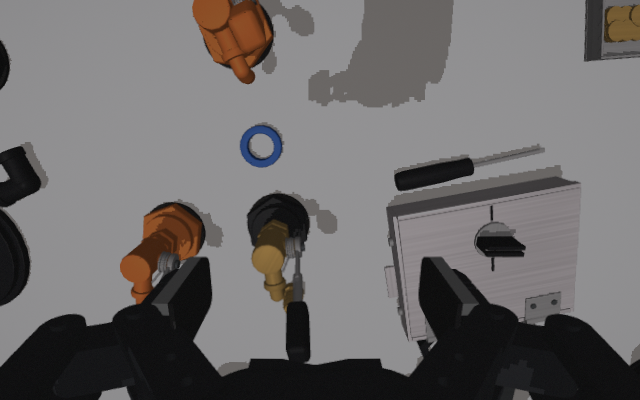

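```bash
python3 - <<'E'
from h import *
a=cv2.imread('pics/w2.png');cv2.imwrite('pics/w2z.png',cv2.resize(a[185:370,220:360],None,fx=4,fy=3.2,interpolation=cv2.INTER_CUBIC))
E
```

```text
(no output)
```

View pics/w2z.png

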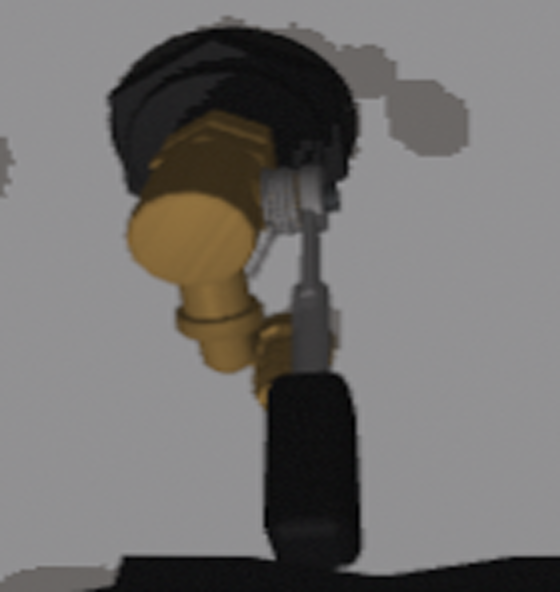

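```bash
python3 - <<'E'
from h import *
np.set_printoptions(precision=4,suppress=True)
Z=lambda x,y:(220+x/4,185+y/3.2)
print('body',atz('wrist',*Z(193,240),.12))
print('base',atz('wrist',*Z(311,376),.164+.005)); print('mid',atz('wrist',*Z(312,460),.193)); print('end',atz('wrist',*Z(318,525),.2116+.005))
print('rod',atz('wrist',*Z(310,225),.103),atz('wrist',*Z(310,300),.135))
print('foot',atz('wrist',*Z(233,120),.032))
# orange lever grip in top picture
print('orange', atz('top',190+712/3.3,110+180/3.3,.19))
# model fit search: origin x,y,yaw
for yaw in(-6,-3,0,3,6):
    c,s=np.cos(np.radians(yaw)),np.sin(np.radians(yaw))
    o=np.array([.549,-.125])
    f=lambda x,y,z:np.array([o[0]+c*x-s*y,o[1]+s*x+c*y,z])
    P=[proj('wrist',f(r*np.sin(.42),.031,.092+r*np.cos(.42))) for r in(0,.04,.079,.105,.131)]
    print(yaw,[((p[0]-220)*4,(p[1]-185)*3.2) for p in P])
E
```

```text
body [ 0.552  -0.1271  0.12  ]
base [ 0.5732 -0.0936  0.169 ]
mid [ 0.5854 -0.0925  0.193 ]
end [ 0.5885 -0.0902  0.2166]
rod [ 0.5542 -0.0967  0.103 ] [ 0.5662 -0.0953  0.135 ]
foot [ 0.5402 -0.1248  0.032 ]
orange [ 0.621  -0.2552  0.19  ]
-6 [(np.float64(320.4948723958091), np.float64(207.11722182408104)), (np.float64(309.26019070133407), np.float64(296.8200732027212)), (np.float64(296.4995673233432), np.float64(399.0345827027777)), (np.float64(286.79896387510325), np.float64(476.9813231831033)), (np.float64(275.9744894197113), np.float64(564.2205039260455))]
-3 [(np.float64(320.8777643844369), np.float64(202.92656438407778)), (np.float64(312.88590781759876), np.float64(292.60091007798474)), (np.float64(303.82345238364746), np.float64(394.81051151314387)), (np.float64(296.94515991764683), np.float64(472.7749163735156)), (np.float64(289.28169711887404), np.float64(560.0577558343274))]
0 [(np.float64(320.9636324515034), np.float64(198.71406957903073)), (np.float64(316.20551994154016), np.float64(288.2358189754024)), (np.float64(310.8323053526435), np.float64(390.30679880228786)), (np.float64(306.7706462337917), np.float64(468.192613209198)), (np.float64(302.26313099651543), np.float64(555.4174488399585))]
3 [(np.float64(320.75121052147097), np.float64(194.4912431828796)), (np.float64(319.20905904427764), np.float64(283.7357938040004)), (np.float64(317.5070569910945), np.float64(385.53363423345877)), (np.float64(316.250020251784), np.float64(463.24384086168504)), (np.float64(314.88694652232584), np.float64(550.3080149328395))]
6 [(np.float64(320.24005186747127), np.float64(190.269699266104)), (np.float64(321.88729167726683), np.float64(279.11226154504715)), (np.float64(323.8292458506196), np.float64(380.50192753178567)), (np.float64(325.358370306594), np.float64(457.93890736722153)), (np.float64(327.1216403388303), np.float64(544.7388894381402))]
```

```bash
python3 -m pendant '33 -4 -10 2;33 -4 -10 2;33 -4 -10 1;32 -4 -13 0;0 0 -30 0;0 0 -30 0;0 0 -25 0;0 0 -15 0;0 0 -10 0;0 0 0 0;0 0 0 0;0 0 0 0' ; python3 - <<'E'
from h import *
g=get_calibration('wrist');im=camera('wrist');cv2.imwrite('pics/w3.png',im)
im=camera('scene');cv2.imwrite('pics/s3.png',cv2.resize(im[60:260,180:440],None,fx=3,fy=3))
s=sense();print(s['time_s'],s['eef_pos'],s['wrist_force'])
E
```

```text
time_s: 4.7
eef_pos: [0.5901, -0.0931, 0.2432]
orientation: [[0.002, -0.087, 0.996], [0.0, 0.996, 0.087], [-1.0, -0.0, 0.002]]
wrist_force: [-0.4, 0.1, 0.3]
grip_width: 0.0854
4.8 [ 0.58992132 -0.09305191  0.24291848] [-0.73596665  0.07761076  0.6377882 ]
```

View pics/w3.png

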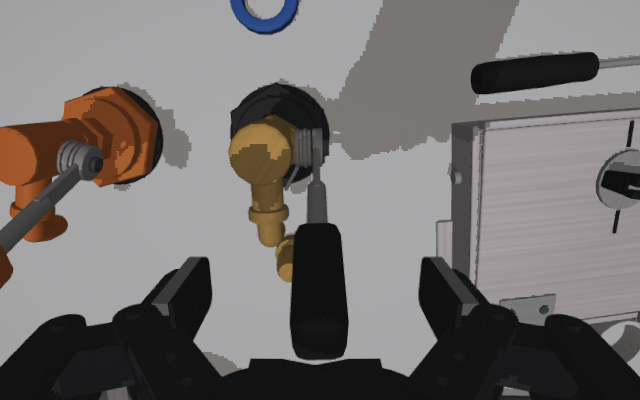

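View pics/s3.png

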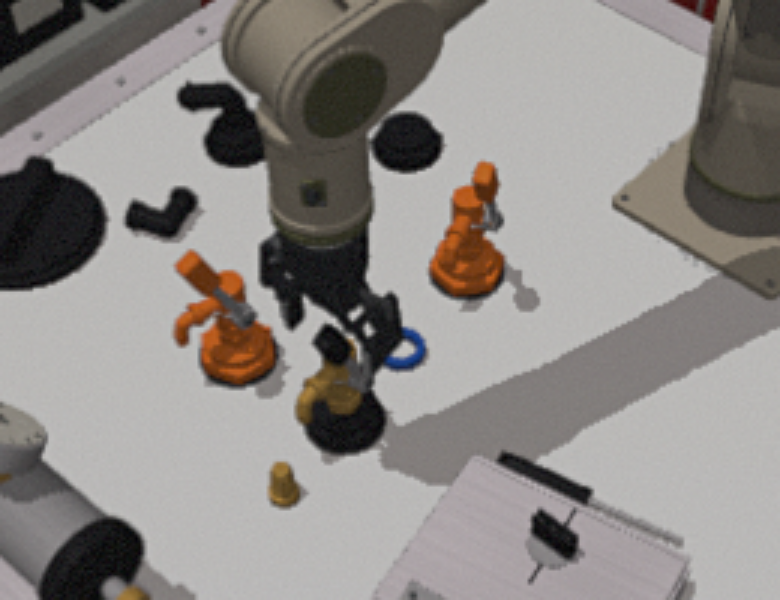

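The grip sits centred between the pads and the lever runs straight in the wrist image (x≈318), so the yaw is right. I'll close on it.

```bash
python3 -m pendant '0 0 0 0;0 0 0 0;0 0 0 0;0 0 0 0;0 0 0 0;0 0 0 0;0 0 0 0;0 0 0 0;0 0 0 0;0 0 0 0' 0 60; python3 - <<'E'
from h import *
im=camera('wrist');cv2.imwrite('pics/w4.png',im)
E
```

```text
time_s: 5.8
eef_pos: [0.5895, -0.0921, 0.2422]
orientation: [[-0.0, -0.089, 0.996], [0.001, 0.996, 0.089], [-1.0, 0.001, -0.0]]
wrist_force: [-4.7, 5.0, 5.2]
grip_width: 0.0192
```

View pics/w4.png

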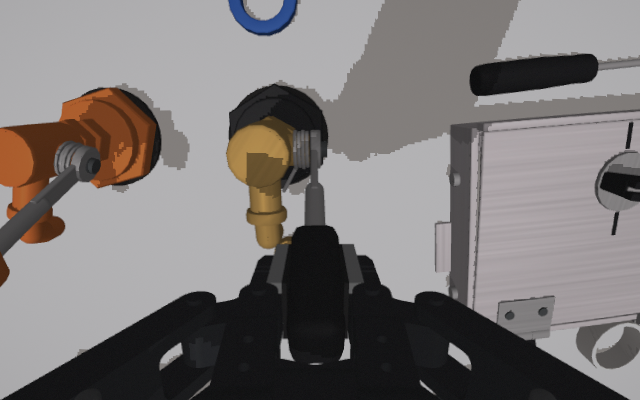

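```bash
python3 -m pendant '-4.9 -0.4 2 0;-4.9 -0.4 1.8 0;-5 -0.4 1.5 0;-5.1 -0.4 1.3 0;-5.1 -0.5 1 0;-5.2 -0.5 0.8 0;-5.2 -0.5 0.5 0;-5.3 -0.5 0.2 0;-5.2 -0.5 0 0;-5.2 -0.5 -0.3 0;0 0 0 0;0 0 0 0'; python3 - <<'E'
from h import *
im=camera('wrist');cv2.imwrite('pics/w5.png',im)
print(sense()['torque'],sense()['wrist_force'])
E
```

```text
time_s: 7.05
eef_pos: [0.5402, -0.0972, 0.2511]
orientation: [[0.005, -0.088, 0.996], [-0.0, 0.996, 0.088], [-1.0, -0.001, 0.005]]
wrist_force: [11.3, 1.5, -6.7]
grip_width: 0.0192
[ 0.2795768  -2.6175508   0.31730778] [12.09590649  1.49676131 -6.97642317]
```

View pics/w5.png

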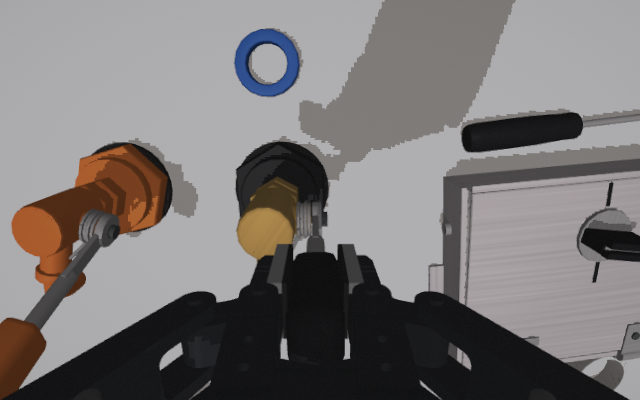

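```bash
python3 -m pendant '-5.2 -0.5 -0.6 0;-5.2 -0.5 -0.8 0;-5.1 -0.4 -1.1 0;-5.1 -0.4 -1.3 0;-5 -0.4 -1.6 0;-4.9 -0.4 -1.8 0;-4.8 -0.4 -2.1 0;-4.7 -0.4 -2.3 0;-4.6 -0.4 -2.5 0;-4.5 -0.4 -2.8 0;0 0 0 0;0 0 0 0'; python3 - <<'E'
from h import *
im=camera('wrist');cv2.imwrite('pics/w6.png',im)
im=camera('scene');cv2.imwrite('pics/s6.png',cv2.resize(im[100:240,220:400],None,fx=4,fy=4))
print(sense()['torque'],sense()['wrist_force'])
E
```

```text
time_s: 8.3
eef_pos: [0.493, -0.1022, 0.2372]
orientation: [[0.012, -0.087, 0.996], [-0.0, 0.996, 0.087], [-1.0, -0.001, 0.012]]
wrist_force: [9.9, 0.1, 14.2]
grip_width: 0.0193
[ 0.37317681 -2.38393985  0.09880254] [ 9.38507741  0.74458513 12.93056548]
```

View pics/w6.png

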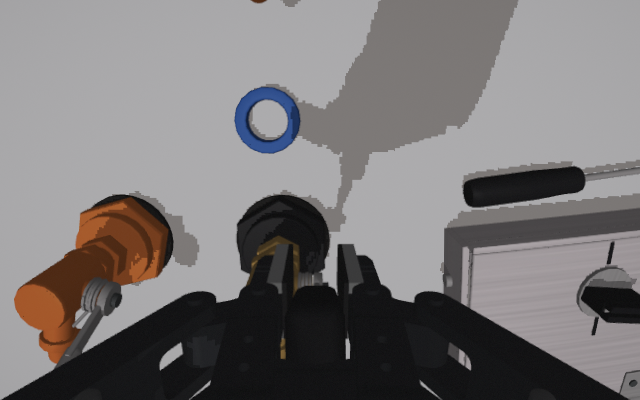

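View pics/s6.png

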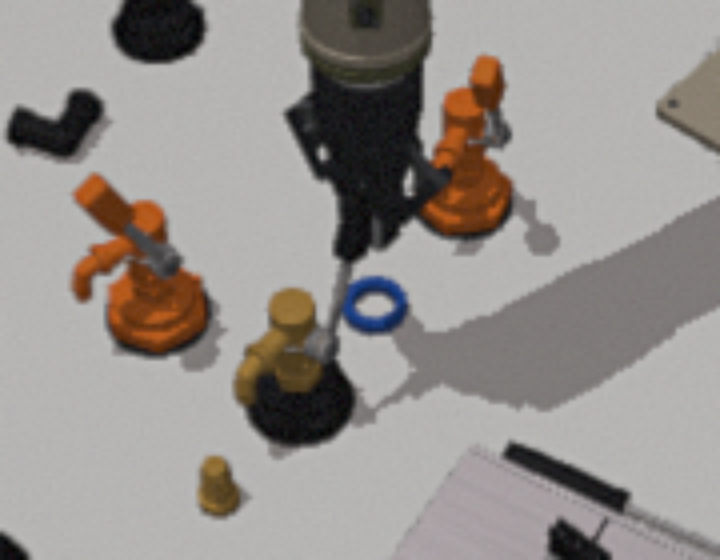

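```bash
python3 -m pendant '-2.2 -0.2 -1.5 0;-2.2 -0.2 -1.5 0;-2 -0.2 -1.5 0;0 0 0 0;0 0 0 0'; python3 -m pendant '-2 -0.2 -1.5 0;-2 -0.2 -1.5 0;0 0 0 0;0 0 0 0'
```

```text
time_s: 8.9
eef_pos: [0.487, -0.1028, 0.2332]
orientation: [[0.012, -0.087, 0.996], [0.0, 0.996, 0.087], [-1.0, -0.001, 0.012]]
wrist_force: [7.1, 0.3, 19.0]
grip_width: 0.0194
time_s: 9.3
eef_pos: [0.4827, -0.1033, 0.23]
orientation: [[0.012, -0.087, 0.996], [0.0, 0.996, 0.087], [-1.0, -0.001, 0.011]]
wrist_force: [6.5, 0.3, 19.4]
grip_width: 0.0191
```

```bash
python3 - <<'E'
from h import *
im=camera('wrist');cv2.imwrite('pics/w7.png',im[180:400,200:440].repeat(3,0).repeat(3,1))
im=camera('scene');cv2.imwrite('pics/s7.png',cv2.resize(im[130:220,270:350],None,fx=7,fy=6.5,interpolation=cv2.INTER_CUBIC))
s=sense();print(s['torque'],s['wrist_force'],s['eef_pos'])
p=np.array([.5475,-.096,.092]);u=np.array([.996,.087,0])
for th in(.8,.9,1.0):
  for r in(.0,.04,.079): print(th,r,proj('scene',p+r*(np.sin(.42-th)*u+np.cos(.42-th)*np.array([0,0,1]))))
E
```

```text
[ 0.41971341 -1.92435498  0.08690011] [ 7.58498521  1.02405522 18.95645103] [ 0.48275159 -0.10325582  0.22999981]
0.8 0.0 [302.20797587 185.96221557]
0.8 0.04 [304.8943765  174.79112192]
0.8 0.079 [307.59960504 163.55106508]
0.9 0.0 [302.20797587 185.96221557]
0.9 0.04 [305.6812941  174.38837581]
0.9 0.079 [309.16291694 162.79528896]
1.0 0.0 [302.20797587 185.96221557]
1.0 0.04 [306.42950689 174.10443754]
1.0 0.079 [310.6408294  162.28316507]
```

View pics/s7.png

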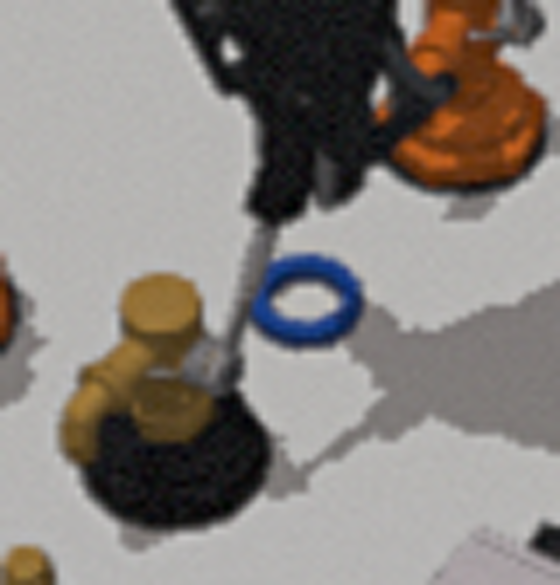

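View pics/w7.png

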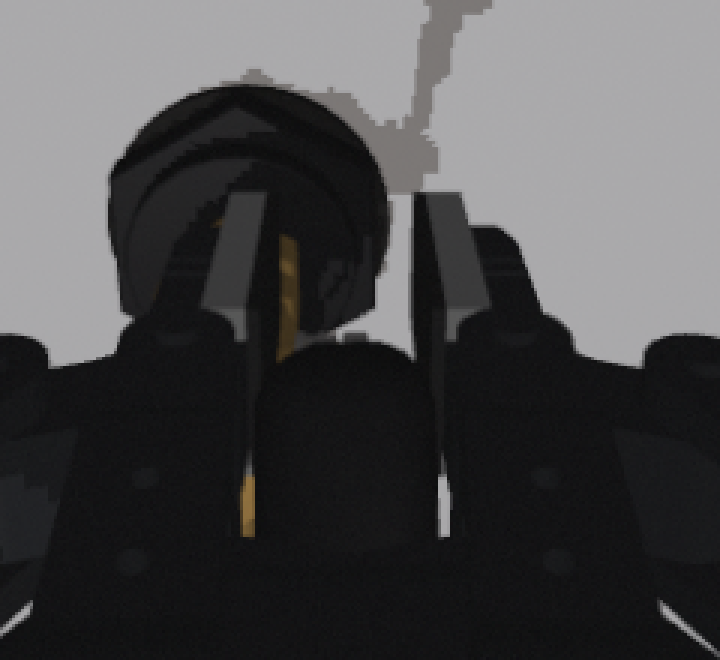

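```bash
python3 - <<'E'
from h import *
im=camera('scene');g=get_calibration('scene')
cv2.imwrite('pics/s8.png',cv2.resize(im[150:200,285:335],None,fx=12,fy=12,interpolation=cv2.INTER_CUBIC))
t=camera('top');cv2.imwrite('pics/t8.png',cv2.resize(t[150:250,300:420],None,fx=5,fy=5,interpolation=cv2.INTER_CUBIC))
E
```

```text
(no output)
```

View pics/s8.png

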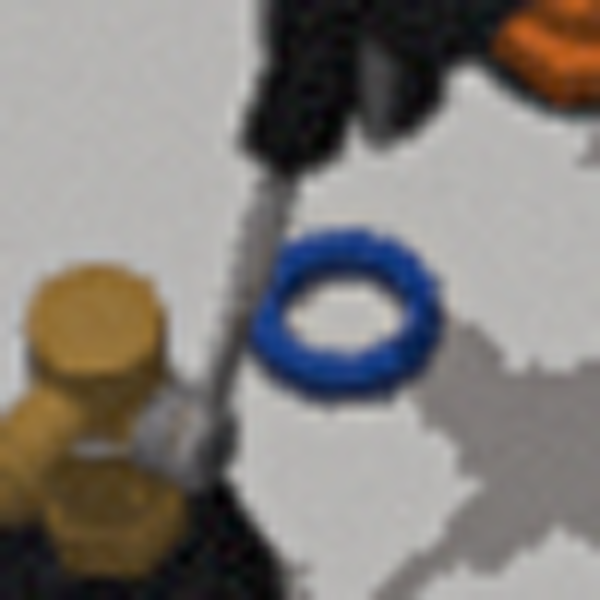

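View pics/t8.png

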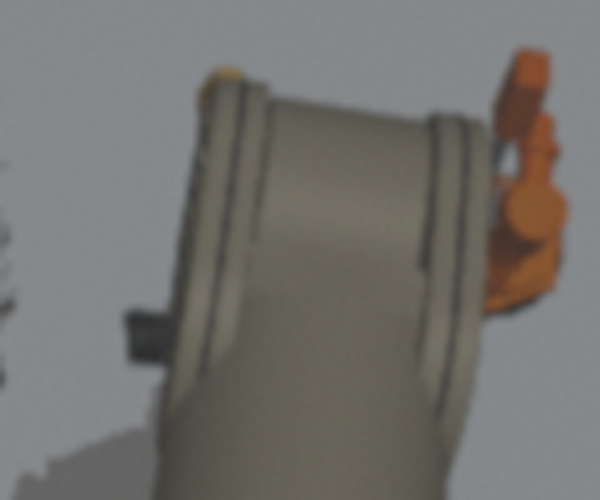

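```bash
python3 - <<'E'
from h import *
for yaw in (2,5,8):
  y=np.radians(yaw);u=np.array([np.cos(y),np.sin(y),0]);p=np.array([.5475,-.096,.092]);
  r=[]
  for th in(.7,.8,.9,1.0):
    q=[proj('scene',p+k*(np.sin(.42-th)*u+np.cos(.42-th)*np.array([0,0,1]))) for k in(.015,.075)]
    d=q[1]-q[0];r.append((th,round(-d[0]/d[1],3),q[1].round(1)))
  print(yaw,r)
E
```

```text
2 [(0.7, np.float64(0.192), array([306.1, 165.8])), (0.8, np.float64(0.262), array([307.7, 165. ])), (0.9, np.float64(0.327), array([309.3, 164.3])), (1.0, np.float64(0.388), array([310.8, 163.9]))]
5 [(0.7, np.float64(0.176), array([305.8, 165.7])), (0.8, np.float64(0.241), array([307.3, 164.7])), (0.9, np.float64(0.3), array([308.8, 164. ])), (1.0, np.float64(0.356), array([310.2, 163.5]))]
8 [(0.7, np.float64(0.159), array([305.5, 165.5])), (0.8, np.float64(0.219), array([306.9, 164.5])), (0.9, np.float64(0.274), array([308.3, 163.7])), (1.0, np.float64(0.325), array([309.6, 163.2]))]
```

The scene picture puts the rod at (308,165)→(303,183), a slope of about 0.24. That means θ≈0.8, not 1.0: the pads have drifted towards the grip's edge. I'll grip harder, ease it back, and redo the pull with a finger hooked behind the grip so it can't slip.

```bash
python3 -m pendant '0 0 0 0;0 0 0 0;0 0 0 0' 0 120;  python3 -m pendant '2.5 0.2 2 0;2.5 0.2 1.9 0;2.5 0.2 1.8 0;2.6 0.2 1.7 0;2.6 0.2 1.7 0;2.7 0.2 1.6 0;0 0 0 0'; python3 - <<'E'
from h import *
im=camera('scene')
cv2.imwrite('pics/s9.png',cv2.resize(im[150:200,285:335],None,fx=12,fy=12,interpolation=cv2.INTER_CUBIC))
print(sense()['torque'])
E
```

```text
time_s: 9.8
eef_pos: [0.4827, -0.1033, 0.2301]
orientation: [[0.011, -0.087, 0.996], [0.0, 0.996, 0.087], [-1.0, -0.001, 0.011]]
wrist_force: [6.0, 0.1, 20.8]
grip_width: 0.0182
time_s: 10.5
eef_pos: [0.494, -0.102, 0.237]
orientation: [[-0.001, -0.087, 0.996], [-0.0, 0.996, 0.087], [-1.0, -0.0, -0.001]]
wrist_force: [-1.9, -2.6, 2.7]
grip_width: 0.0183
[-0.41749065  1.43853644  0.42995322]
```

View pics/s9.png

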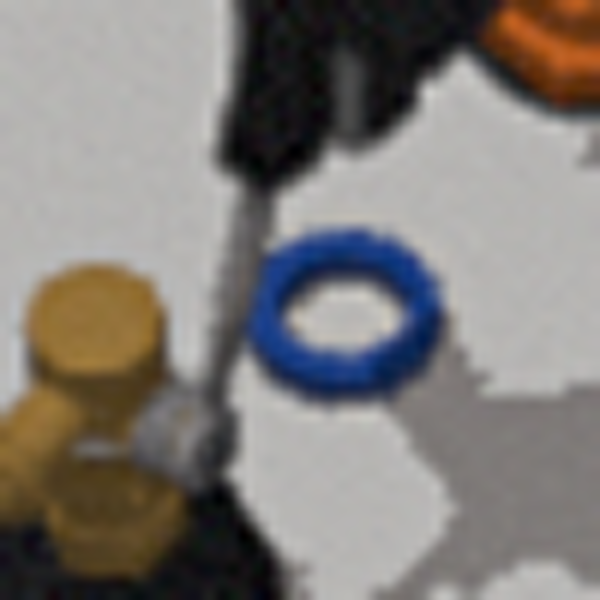

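```bash
python3 -m pendant '4.6 0.4 2.5 0;4.7 0.4 2.3 0;4.9 0.4 2.1 0;5 0.4 1.8 0;5 0.4 1.6 0;5.1 0.4 1.3 0;5.2 0.4 1.1 0;5.2 0.4 0.8 0;0 0 0 0;0 0 0 0'; python3 - <<'E'
from h import *
im=camera('scene')
cv2.imwrite('pics/s10.png',cv2.resize(im[140:200,270:330],None,fx=10,fy=10,interpolation=cv2.INTER_CUBIC))
cv2.imwrite('pics/w10.png',camera('wrist'))
print(sense()['torque'])
E
```

```text
time_s: 11.55
eef_pos: [0.5351, -0.0977, 0.2512]
orientation: [[0.003, -0.088, 0.996], [0.001, 0.996, 0.088], [-1.0, 0.0, 0.003]]
wrist_force: [5.2, 2.1, 4.3]
grip_width: 0.0179
[ 0.38491665 -0.84677271  0.28414214]
```

View pics/s10.png

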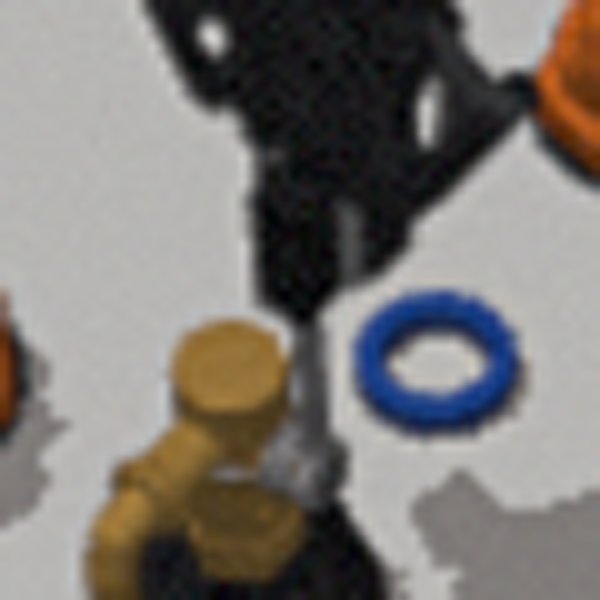

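View pics/w10.png

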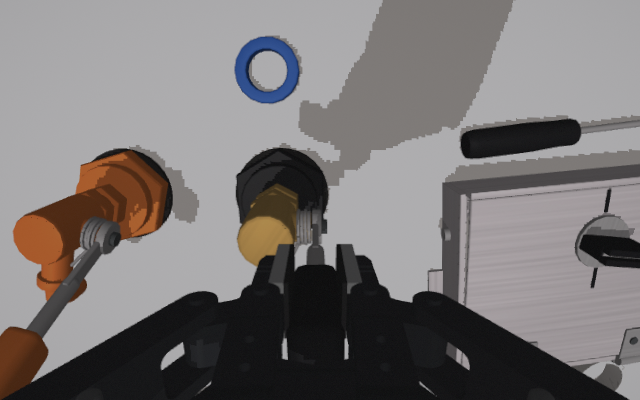

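```bash
python3 -m pendant '5.3 0.5 0.5 0;5.3 0.5 0.2 0;5.3 0.5 0 0;5.3 0.5 -0.3 0;5.2 0.5 -0.6 0;5.2 0.4 -0.9 0;5.2 0.4 -1.1 0;5.1 0.4 -1.4 0;0 0 0 0;0 0 0 0'; python3 - <<'E'
from h import *
im=camera('scene')
cv2.imwrite('pics/s11.png',cv2.resize(im[140:200,270:330],None,fx=10,fy=10,interpolation=cv2.INTER_CUBIC))
cv2.imwrite('pics/w11.png',camera('wrist'))
print(sense()['torque'])
E
```

```text
time_s: 12.65
eef_pos: [0.5767, -0.0934, 0.2478]
orientation: [[0.002, -0.088, 0.996], [0.002, 0.996, 0.088], [-1.0, 0.002, 0.002]]
wrist_force: [0.9, 4.7, 8.9]
grip_width: 0.018
[ 0.70404194  0.19688724 -0.08312053]
```

View pics/s11.png

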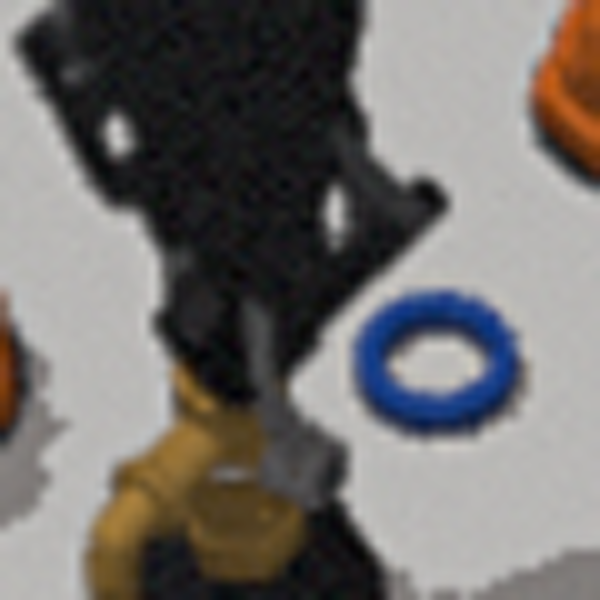

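View pics/w11.png

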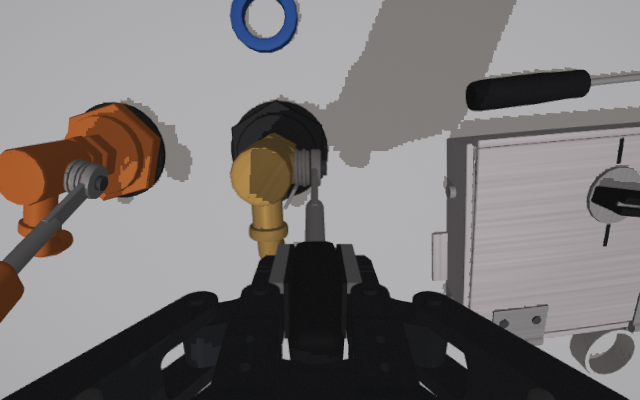

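```bash
python3 -m pendant '4 0.3 -1.2 0;4 0.3 -1.4 0;4 0.3 -1.5 0;0 0 0 0;0 0 0 0'; python3 -m pendant '0 0 0 0;0 0 0 0;0 0 0 0' 0 20; python3 -m pendant '0 0 0 0;0 0 0 0;0 0 0 0;0 0 0 0;0 0 0 0;0 0 0 0;0 0 0 0' 100 60; python3 - <<'E'
from h import *
im=camera('scene')
cv2.imwrite('pics/s12.png',cv2.resize(im[140:200,270:330],None,fx=10,fy=10,interpolation=cv2.INTER_CUBIC))
cv2.imwrite('pics/w12.png',camera('wrist'))
E
```

```text
time_s: 13.25
eef_pos: [0.5837, -0.0932, 0.2459]
orientation: [[-0.01, -0.087, 0.996], [0.006, 0.996, 0.087], [-1.0, 0.006, -0.01]]
wrist_force: [-49.0, 12.0, 53.7]
grip_width: 0.0179
time_s: 13.55
eef_pos: [0.5836, -0.0932, 0.2458]
orientation: [[-0.01, -0.086, 0.996], [0.006, 0.996, 0.087], [-1.0, 0.006, -0.009]]
wrist_force: [-48.2, 12.4, 54.0]
grip_width: 0.0184
time_s: 14.25
eef_pos: [0.5879, -0.0938, 0.2427]
orientation: [[-0.0, -0.087, 0.996], [-0.0, 0.996, 0.087], [-1.0, -0.0, -0.0]]
wrist_force: [0.7, -0.5, 0.1]
grip_width: 0.0851
```

View pics/w12.png

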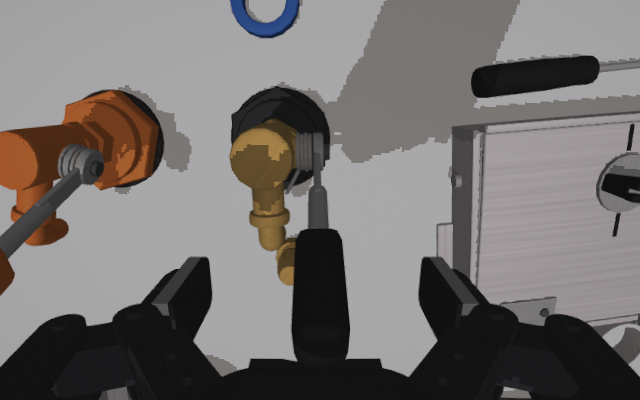

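```bash
python3 -m pendant '0 0 30 0;0 0 40 0;0 0 0 -8;0 0 0 -8;0 0 0 -8;0 0 0 -8;0 0 0 -8;0 0 0 -8;0 0 0 -8;0 0 0 -8;0 0 0 -8;0 0 0 -8;0 0 0 -8;0 0 0 -2;0 0 0 0;0 0 0 0'; python3 - <<'E'
from h import *
cv2.imwrite('pics/w13.png',camera('wrist'));print(sense()['q'])
E
```

```text
time_s: 15.95
eef_pos: [0.5879, -0.0937, 0.3128]
orientation: [[0.0, 0.996, 0.089], [0.0, 0.089, -0.996], [-1.0, 0.0, -0.0]]
wrist_force: [0.2, 0.7, 0.7]
grip_width: 0.0856
[-35.21164403  19.58802064  50.60216442  89.9153903  -15.37514525
  77.79217438  22.12029097]
```

View pics/w13.png

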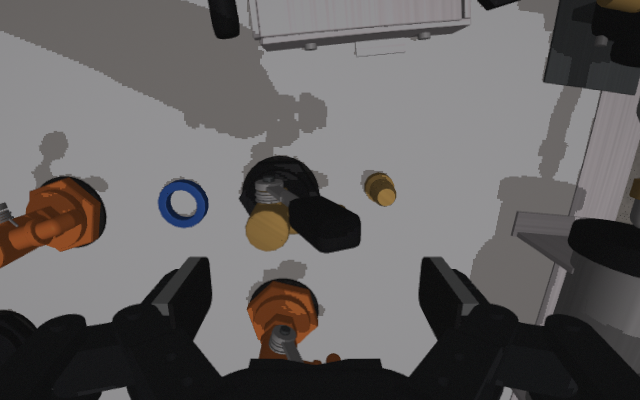

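```bash
python3 -m pendant '0 0 -25 0;0 0 -25 0;0 0 -17 0;0 0 -10 0;0 0 0 0;0 0 0 0;0 0 0 0;0 0 0 0' 75; python3 - <<'E'
from h import *
cv2.imwrite('pics/w14.png',camera('wrist'));
E
```

```text
time_s: 16.8
eef_pos: [0.5883, -0.0939, 0.2367]
orientation: [[0.001, 0.996, 0.087], [0.0, 0.087, -0.996], [-1.0, 0.001, 0.0]]
wrist_force: [0.1, -1.1, -0.6]
grip_width: 0.0642
```

View pics/w14.png

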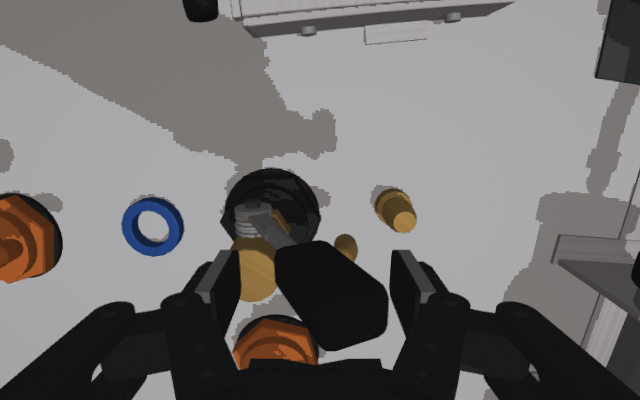

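```bash
python3 -m pendant '-6 -0.5 0 0;-6 -0.5 0 0;-6 -0.5 0 0;-6 -0.5 0 0;-6 -0.5 0 0;-6 -0.5 0 0;-6 -0.5 0 0;-6 -0.5 0 0;-6 -0.5 0 0;-6 -0.5 0 0;-6 -0.5 0 0;-6 -0.5 0 0;0 0 0 0'; python3 - <<'E'
from h import *
cv2.imwrite('pics/w15.png',camera('wrist'));
E
```

```text
time_s: 18.15
eef_pos: [0.5191, -0.1008, 0.2392]
orientation: [[0.012, 0.996, 0.087], [-0.001, 0.087, -0.996], [-1.0, 0.012, 0.002]]
wrist_force: [13.1, -3.0, 10.0]
grip_width: 0.064
```

View pics/w15.png

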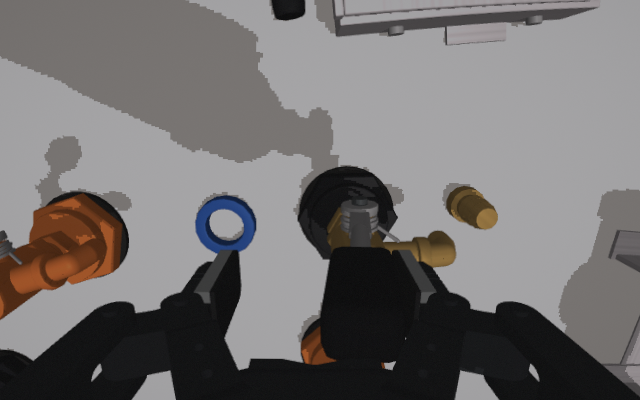

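```bash
python3 -m pendant '-6 -0.5 -0.3 0;-6 -0.5 -0.3 0;-6 -0.5 -0.3 0;-5 -0.4 -0.3 0;-5 -0.4 -0.3 0;-4 -0.4 0 0;0 0 0 0;0 0 0 0'; python3 - <<'E'
from h import *
cv2.imwrite('pics/w16.png',camera('wrist'));
E
```

```text
time_s: 19.0
eef_pos: [0.4871, -0.1027, 0.2366]
orientation: [[0.011, 0.996, 0.088], [-0.0, 0.088, -0.996], [-1.0, 0.01, 0.001]]
wrist_force: [15.0, -1.9, 1.7]
grip_width: 0.0642
```

View pics/w16.png

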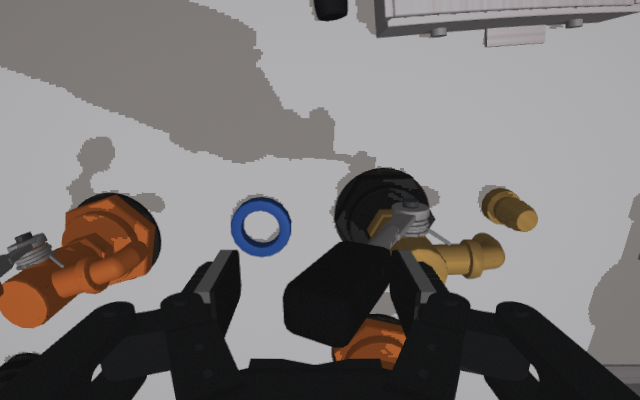

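```bash
python3 -m pendant '-3 -0.3 0 0;-3 -0.3 0 0;0 0 0 0;0 0 0 0'; python3 -m pendant '-3 -0.3 0 0;-3 -0.3 0 0;0 0 0 0;0 0 0 0';
```

```text
time_s: 19.45
eef_pos: [0.4812, -0.1029, 0.2364]
orientation: [[0.011, 0.996, 0.088], [-0.0, 0.088, -0.996], [-1.0, 0.011, 0.001]]
wrist_force: [16.8, -0.2, -1.0]
grip_width: 0.0642
time_s: 19.85
eef_pos: [0.478, -0.1029, 0.2379]
orientation: [[0.018, 0.996, 0.089], [0.0, 0.089, -0.996], [-1.0, 0.018, 0.002]]
wrist_force: [27.7, 2.0, -0.3]
grip_width: 0.0643
```

```bash
python3 -m pendant '-3 -0.3 0 0;0 0 0 0;0 0 0 0;0 0 0 0'; python3 - <<'E'
from h import *
cv2.imwrite('pics/w17.png',camera('wrist'));im=camera('scene')
cv2.imwrite('pics/s17.png',cv2.resize(im[150:200,285:335],None,fx=12,fy=12,interpolation=cv2.INTER_CUBIC))
E
```

```text
time_s: 20.25
eef_pos: [0.4766, -0.103, 0.2389]
orientation: [[0.022, 0.996, 0.09], [0.0, 0.09, -0.996], [-1.0, 0.022, 0.002]]
wrist_force: [35.5, 1.7, 2.0]
grip_width: 0.0642
```

View pics/s17.png

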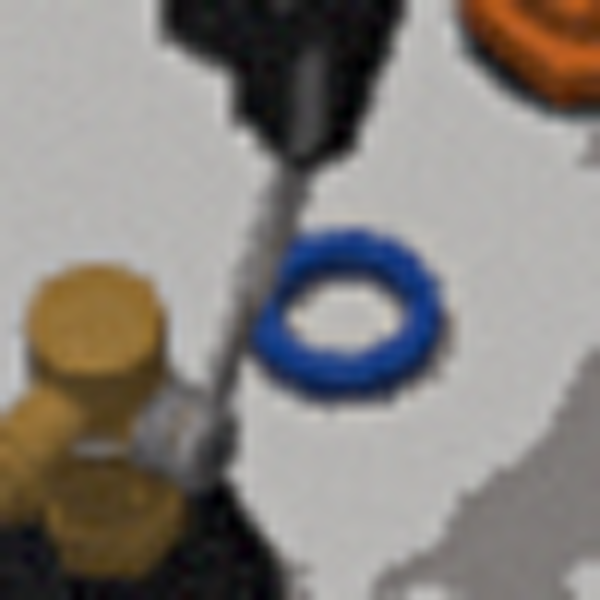

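At the stop: force climbed 17→28→36 N with hardly any motion, and the rod slope in the scene picture went from 0.24 to 0.31. I'll ease back slowly.

```bash
python3 -m pendant '4 0.4 0 0;4 0.4 0 0;4 0.4 0 0;4 0.4 0 0;4 0.4 0 0;4 0.4 0 0;4 0.4 0 0;4 0.4 0 0;4 0.4 0 0;4 0.4 0 0;4 0.4 0 0;4 0.4 0 0;4 0.4 0 0;4 0.4 0 0;4 0.4 0 0;4 0.4 0 0;4 0.4 0 0;4 0.4 0 0;4 0.4 0 0;0 0 0 0'; python3 - <<'E'
from h import *
cv2.imwrite('pics/w18.png',camera('wrist'))
E
```

```text
time_s: 22.35
eef_pos: [0.5463, -0.0959, 0.2353]
orientation: [[0.004, 0.996, 0.088], [0.0, 0.088, -0.996], [-1.0, 0.004, 0.0]]
wrist_force: [6.2, 1.7, 2.1]
grip_width: 0.0642
```

View pics/w18.png

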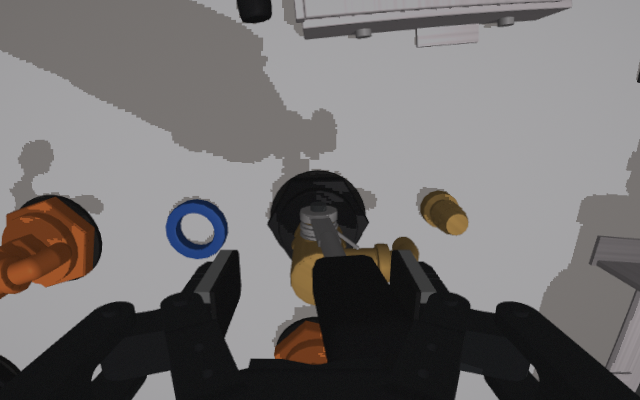

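```bash
python3 -m pendant '4 0.4 0 0;4 0.4 0 0;4 0.4 0 0;4 0.4 0 0;4 0.4 0 0;3 0.3 0 0;3 0.3 0 0;3 0.3 0 0;3 0.3 0 0;3 0.3 0 0;3 0.3 0 0;3 0.3 0 0;0 0 0 0;0 0 0 0'; python3 - <<'E'
from h import *
cv2.imwrite('pics/w19.png',camera('wrist'))
E
```

```text
time_s: 23.8
eef_pos: [0.5859, -0.0925, 0.2344]
orientation: [[0.0, 0.996, 0.087], [-0.0, 0.087, -0.996], [-1.0, 0.0, 0.0]]
wrist_force: [-0.5, -1.1, 0.5]
grip_width: 0.0645
```

View pics/w19.png

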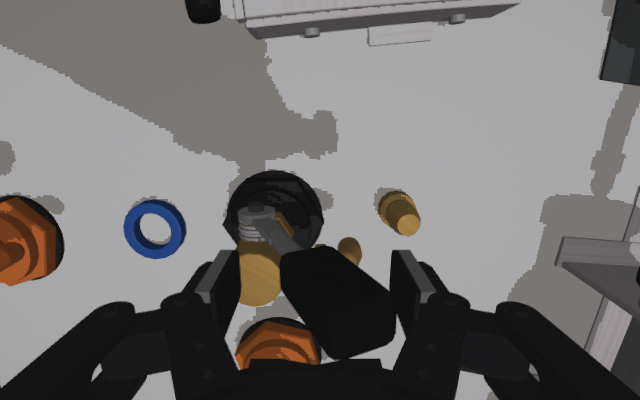

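```bash
python3 -m pendant '0 0 40 0;0 0 40 0;0 0 20 0;-4 40 0 -2;-4 40 0 -2;-4 40 0 -2;-6 40 0 0;-6 40 0 0;-6 40 0 0;0 0 -30 0;0 0 -30 0;0 0 0 0;0 0 0 0' 100; python3 - <<'E'
from h import *
g=get_calibration('wrist');im=camera('wrist');cv2.imwrite('pics/w20.png',im);np.savez('g20.npz',R=g['R'],t=g['t'])
im=camera('scene')
cv2.imwrite('pics/s20.png',cv2.resize(im[100:280,230:410],None,fx=3.3,fy=3.3,interpolation=cv2.INTER_CUBIC));print(sense()['eef_pos'],sense()['q'])
E
```

```text
time_s: 25.15
eef_pos: [0.556, 0.1473, 0.275]
orientation: [[-0.0, 1.0, -0.018], [-0.0, -0.018, -1.0], [-1.0, -0.0, 0.0]]
wrist_force: [-0.2, -0.8, 1.5]
grip_width: 0.0849
[0.55667264 0.14737195 0.27612065] [-57.96719239  17.08285475  46.78291762  95.80031345 -12.98943338
  72.61255587  -9.598198  ]
```

View pics/w20.png

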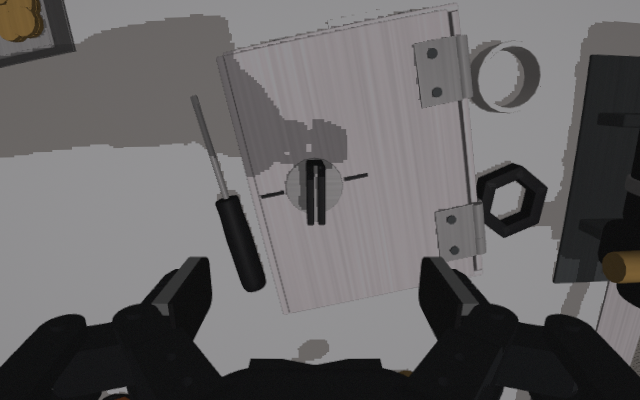

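View pics/s20.png

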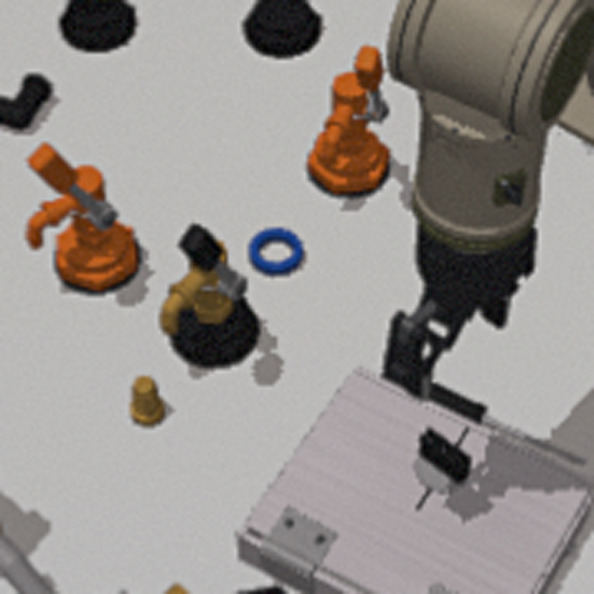

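```bash
python3 - <<'E'
from h import *
np.set_printoptions(precision=4,suppress=True)
p=atz('wrist',317,170,.088);q=atz('wrist',316.5,222,.088);a=atz('wrist',262,197,.055);b=atz('wrist',367,175,.052)
print(p,q,(p+q)/2,np.degrees(np.arctan2(*(p-q)[1::-1])),np.degrees(np.arctan2(*(b-a)[1::-1])),(a+b)/2)
E
python3 -m pendant '0 0 -40 0;0 0 -40 0;0 0 -30 0;0 0 -20 0;0 0 -6 0;0 0 0 0;0 0 0 0'; python3 - <<'E'
from h import *
g=get_calibration('wrist');im=camera('wrist');cv2.imwrite('pics/w21.png',im)
E
```

```text
[0.5585 0.1666 0.088 ] [0.5574 0.1259 0.088 ] [0.558  0.1463 0.088 ] 88.48425256409668 10.610277244916325 [0.5562 0.1464 0.0535]
time_s: 25.95
eef_pos: [0.5569, 0.1478, 0.14]
orientation: [[0.002, 1.0, -0.018], [0.001, -0.018, -1.0], [-1.0, 0.002, -0.001]]
wrist_force: [0.0, 0.2, 1.0]
grip_width: 0.0854
```

View pics/w21.png

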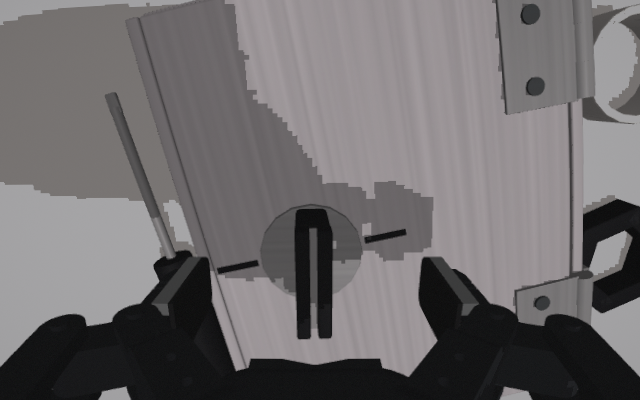

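```bash
python3 -m pendant '0 0 -1 0;0 0 0 0;0 0 0 0;0 0 0 0;0 0 0 0;0 0 0 0;0 0 0 0;0 0 0 0;0 0 0 0;0 0 0 0' 0 50
```

```text
time_s: 27.0
eef_pos: [0.556, 0.1477, 0.1373]
orientation: [[0.0, 1.0, -0.017], [-0.0, -0.017, -1.0], [-1.0, 0.0, 0.0]]
wrist_force: [2.5, 0.7, -5.5]
grip_width: 0.013
```

```bash
python3 -m pendant '0 0 0 -6;0 0 0 -6;0 0 0 -6;0 0 0 -6;0 0 0 -6;0 0 0 -6;0 0 0 -6;0 0 0 -6;0 0 0 -6;0 0 0 -6;0 0 0 0;0 0 0 0'; python3 - <<'E'
from h import *
print(sense()['torque'])
E
python3 -m pendant '0 0 0 -6;0 0 0 -6;0 0 0 -4;0 0 0 0;0 0 0 0'; python3 - <<'E'
from h import *
s=sense();print(s['torque'],s['q'])
cv2.imwrite('pics/w22.png',camera('wrist'))
E
```

```text
time_s: 28.2
eef_pos: [0.5556, 0.1478, 0.1372]
orientation: [[-0.001, 0.488, -0.873], [-0.0, -0.873, -0.488], [-1.0, -0.0, 0.001]]
wrist_force: [-0.2, -0.3, -3.0]
grip_width: 0.013
[-0.14608973  0.48973578 -0.07544658]
time_s: 28.7
eef_pos: [0.5555, 0.148, 0.1372]
orientation: [[-0.001, 0.229, -0.973], [0.0, -0.973, -0.229], [-1.0, -0.0, 0.001]]
wrist_force: [-2.0, 1.6, -2.6]
grip_width: 0.0132
[0.09721358 0.81025081 0.00669451] [-65.06380446  33.67834794  59.0773766  104.13802626 -32.83513704
  61.40102941 -70.38508017]
```

View pics/w22.png

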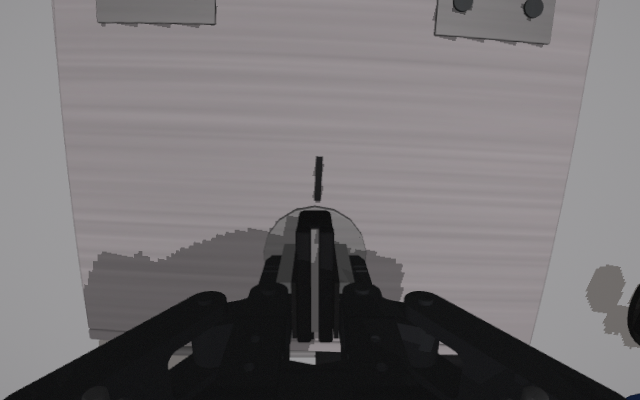

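```bash
for i in 1; do python3 -m pendant '0 0 0 -3;0 0 0 0;0 0 0 0'; done; python3 -c "
from station import sense;print(sense()['torque'])"; python3 -m pendant '0 0 0 -3;0 0 0 0;0 0 0 0'; python3 -c "
from station import sense;print(sense()['torque'])"; python3 -m pendant '0 0 0 -3;0 0 0 0;0 0 0 0';python3 - <<'E'
from h import *
s=sense();print(s['torque'],s['q'])
cv2.imwrite('pics/w23.png',camera('wrist'))
E
```

```text
time_s: 29.05
eef_pos: [0.5555, 0.1479, 0.1372]
orientation: [[-0.001, 0.177, -0.984], [0.0, -0.984, -0.177], [-1.0, -0.0, 0.001]]
wrist_force: [-2.9, 1.5, -3.2]
grip_width: 0.013
[0.14591916 1.21322795 0.20006977]
time_s: 29.35
eef_pos: [0.5556, 0.148, 0.1372]
orientation: [[-0.001, 0.126, -0.992], [-0.0, -0.992, -0.126], [-1.0, 0.0, 0.001]]
wrist_force: [-4.5, 0.7, -2.1]
grip_width: 0.013
[0.01437557 1.4715572  1.33304022]
time_s: 29.65
eef_pos: [0.5556, 0.148, 0.1372]
orientation: [[-0.001, 0.074, -0.997], [-0.001, -0.997, -0.074], [-1.0, 0.001, 0.001]]
wrist_force: [-6.3, -0.1, -1.0]
grip_width: 0.0127
[-1.43646823e-03  1.47853728e+00  2.02906163e+00] [-66.22985875  34.92734933  61.03280899 104.16437488 -34.51744527
  62.04740507 -78.08668467]
```

View pics/w23.png

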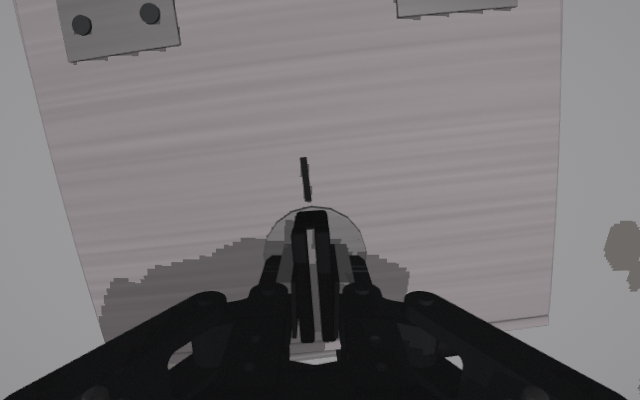

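Stop torque reached (0.2→1.3→2.0 N m), and the slot runs along the index line. Releasing now.

```bash
python3 -m pendant '0 0 0 0;0 0 0 0;0 0 0 0;0 0 0 0;0 0 0 0;0 0 0 0;0 0 20 0;0 0 30 2;0 0 40 2;0 0 40 0;0 0 0 0;0 0 0 0' 100 50;python3 - <<'E'
from h import *
np.set_printoptions(precision=4,suppress=True)
g=get_calibration('wrist');im=camera('wrist');print({k:np.array(v).tolist() for k,v in g.items() if k in 'Rt'});cv2.imwrite('pics/w24.png',im)
cv2.imwrite('pics/w24z.png',cv2.resize(im[120:300,230:400],None,fx=4,fy=3.3,interpolation=cv2.INTER_CUBIC))
E
```

```text
time_s: 30.9
eef_pos: [0.5561, 0.1479, 0.2678]
orientation: [[0.001, 0.139, -0.99], [0.001, -0.99, -0.139], [-1.0, -0.001, -0.001]]
wrist_force: [-0.0, 1.3, -0.7]
grip_width: 0.0855
{'R': [[0.13903675211446537, -0.9902865409347616, -0.0011612083910866545], [-0.9536188694135526, -0.13420454157978895, 0.26944422969842663], [-0.26698283364269026, -0.036355300340191576, -0.9630152951419287]], 't': [0.06848437044615126, 0.5244656181857108, 0.4976669742932903]}
```

View pics/w24.png

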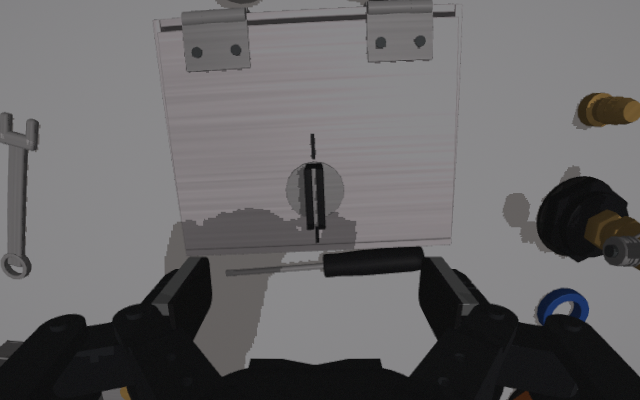

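View pics/w24z.png

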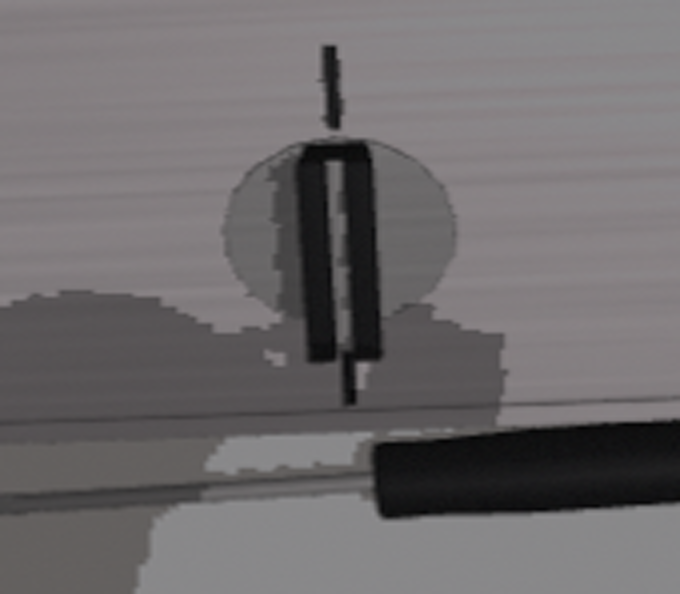

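```bash
python3 - <<'E'
from h import *
np.set_printoptions(precision=4,suppress=True)
Z=lambda x,y:((x+.5)/4-.5+230,(y+.5)/3.3-.5+120)
a=atz('wrist',*Z(330,48),.052);b=atz('wrist',*Z(349,402),.055);p=atz('wrist',*Z(334,160),.085);q=atz('wrist',*Z(346,350),.085)
an=lambda d:np.degrees(np.arctan2(d[1],d[0]));print('lines',an(a-b),'slot',an(p-q),(p+q)/2,(a+b)/2)
E
python3 -m pendant '-2 10 0 8;-2 10 0 8;-2 10 0 8;-2 10 0 8;-2 10 0 8;-1 9 0 8;0 0 0 8;0 0 -20 8;0 0 -20 8;0 0 -20 8;0 0 -20 8;0 0 -15 0;0 0 0 0;0 0 0 0' 0 50
python3 - <<'E'
from h import *
im=camera('wrist');cv2.imwrite('pics/w25.png',im)
E
```

```text
lines 10.466497319451598 slot 10.864114284199283 [0.5557 0.1472 0.085 ] [0.5539 0.147  0.0535]
time_s: 32.35
eef_pos: [0.5449, 0.2065, 0.1722]
orientation: [[-0.0, 0.995, 0.101], [-0.001, 0.101, -0.995], [-1.0, -0.0, 0.001]]
wrist_force: [-0.6, -0.1, 0.7]
grip_width: 0.0
```

View pics/w25.png

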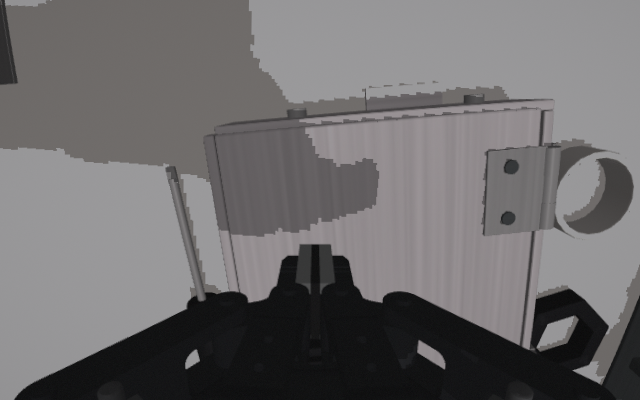

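```bash
python3 -m pendant '0 0 -20 0;0 0 -15 0;0 0 -7 0;0 0 0 0;0 0 0 0'; python3 -m pendant '0 0 -2 0;0 0 -2 0;0 0 0 0;0 0 0 0';python3 -m pendant '0 0 -2 0;0 0 -2 0;0 0 0 0;0 0 0 0'
```

```text
time_s: 32.9
eef_pos: [0.5452, 0.2067, 0.1308]
orientation: [[0.001, 0.995, 0.104], [0.0, 0.104, -0.995], [-1.0, 0.001, -0.0]]
wrist_force: [-0.3, -1.0, 0.0]
grip_width: -0.0001
time_s: 33.3
eef_pos: [0.5451, 0.2068, 0.1266]
orientation: [[0.001, 0.995, 0.105], [0.0, 0.105, -0.995], [-1.0, 0.001, -0.0]]
wrist_force: [1.2, 1.0, 1.4]
grip_width: -0.0
time_s: 33.7
eef_pos: [0.545, 0.2068, 0.1228]
orientation: [[0.0, 0.995, 0.105], [0.001, 0.105, -0.995], [-1.0, 0.0, -0.001]]
wrist_force: [-2.4, -0.1, 7.3]
grip_width: 0.0003
```

```bash
python3 -m pendant '0 0 -2 0;0 0 0 0;0 0 0 0'; python3 -m pendant '0 0 -2 0;0 0 0 0;0 0 0 0'; python3 -m pendant '0 0 -2 0;0 0 0 0;0 0 0 0;0 0 0 0'
```

```text
time_s: 34.0
eef_pos: [0.5451, 0.2068, 0.1217]
orientation: [[-0.0, 0.995, 0.105], [0.001, 0.105, -0.995], [-1.0, 0.0, -0.001]]
wrist_force: [-7.5, -1.8, 19.0]
grip_width: -0.0
time_s: 34.3
eef_pos: [0.5453, 0.2067, 0.1215]
orientation: [[-0.001, 0.995, 0.104], [0.003, 0.104, -0.995], [-1.0, -0.0, -0.003]]
wrist_force: [-15.7, -4.1, 42.5]
grip_width: 0.0001
time_s: 34.7
eef_pos: [0.5454, 0.2067, 0.1213]
orientation: [[-0.001, 0.995, 0.104], [0.004, 0.104, -0.995], [-1.0, -0.001, -0.004]]
wrist_force: [-26.8, -7.6, 64.4]
grip_width: 0.0002
```

Hard stop felt at TCP z 0.1215, so the cover is flat. 64 N is more than needed, so I'll back off to a moderate push.

```bash
python3 -m pendant '0 0 1.5 0;0 0 1.5 0;0 0 0.5 0;0 0 0 0;0 0 0 0';python3 - <<'E'
from h import *
im=camera('scene');cv2.imwrite('pics/s26.png',cv2.resize(im[100:330,210:430],None,fx=2.6,fy=2.6,interpolation=cv2.INTER_CUBIC))
cv2.imwrite('pics/w26.png',camera('wrist'))
E
```

```text
time_s: 35.2
eef_pos: [0.5452, 0.2068, 0.1217]
orientation: [[-0.0, 0.995, 0.104], [0.002, 0.104, -0.995], [-1.0, 0.0, -0.002]]
wrist_force: [-8.7, -2.3, 25.3]
grip_width: -0.0001
```

View pics/s26.png

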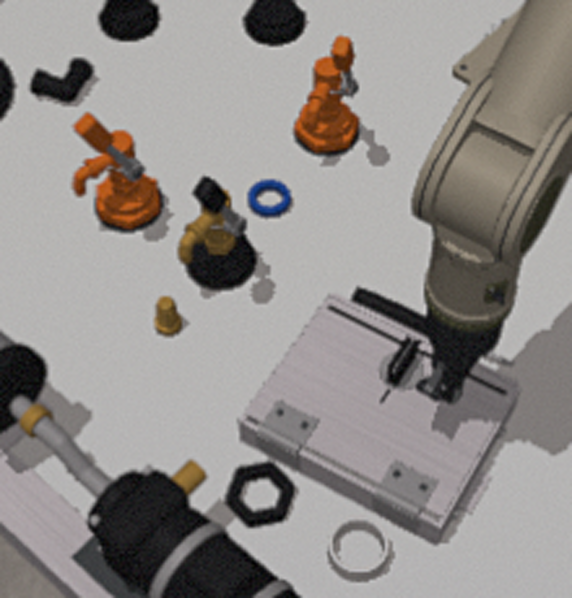

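View pics/w26.png

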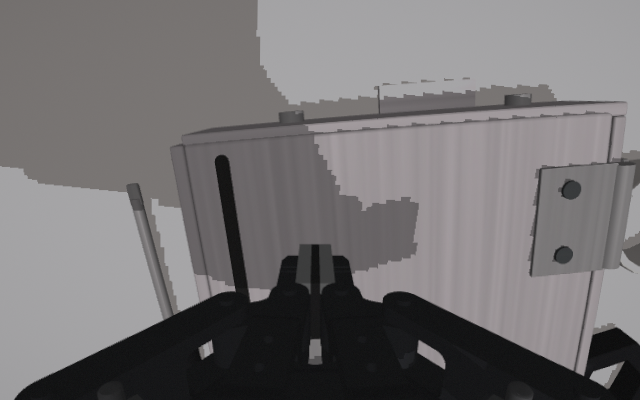

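```bash
python3 - <<'E'
from station import finish_job,sense
s=sense();print(s['time_s'],s['eef_pos'],s['wrist_force']);print(finish_job())
E
```

```text
35.3 [0.54515827 0.20674886 0.12161384] [-8.96469564 -1.71998701 24.67529452]
the job is handed in; nothing more can be done
None
```

The job is handed in at 35.3 s: the vent lever was worked through its full stroke, the fastener turned to its stop, and the cover is held flat under the closed fingers.

- **Vent lever:** My first pull, gripping the lever's sides, slipped; the scene picture showed about 0.8 rad instead of 1.0, so I eased it back to rest. Just as it reached its rest stop the wrist force peaked near 73 N. I then pulled again with one finger hooked behind the grip, and the stop showed as force rising 17→28→36 N with almost no motion. At the stop the picture alone gave an angle slightly under 1.0 rad, so I relied on the force. I eased it back over about 3.5 s; contact force ended at about zero, and the pictures show the lever at rest.
- **Fastener:** I turned it clockwise until the torque rose from 0.2 to 2.0 N m at its stop. After release, the slot measured 10.9° against 10.5° for the index lines.
- **Cover:** I pressed it at the press point until it stopped hard with the fingertips at about 49 mm height. The push briefly reached 64 N, and I backed it off to about 25 N, which it still holds.
- **One thing unexplained:** When the cover went down, a dark line appeared on it near the front edge. I took it to be the seal or rim and did not check further.

The loose parts and tools look unmoved in the last scene picture, and I left the orange valves alone.

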